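Free the jammed wheel arbor and stand it up

ROBOT

A 6-joint arm with a two-finger parallel gripper is mounted at the origin on the work surface. World frame = base frame: x ahead of the robot, y to its left, z up, the work surface at z = 0. Lengths are in mm, angles in rad, forces in N, time in s.
With the tool pointing down it reaches from about 300 to 775 mm from the base axis. Payload 14.6 kg.
Tool frame: the origin (TCP) lies between the finger pads; the fingertips stand 8 mm ahead of it and the grasp point (between the pads) lies 11 mm behind it; y points along the fingers, x is the direction in which the jaws open and shut, and the axes are right-handed (so a half turn about y gives the same grasp; the last joint's range is limited). The gripper opens to 94 mm and grips with 3 to 60 N. Pads are 16 mm wide; open, the fingers measure 119 mm over their backs; the gripper's body (75 mm by 177 mm) begins 78 mm behind the grasp point.
Start: joints at [-1.379, 0.3, 1.521, -0, 1.321, -0.067], TCP at [140.75, -531.675, 213.446] pointing down, gripper open.
Joint ranges: [-3.03, 3.03], [-0.79, 2.21], [0.23, 2.52], [-1.04, 4.18], [0, 3.07], [-2.55, 2.55]. Speed limits (rad/s): [2.22, 2.22, 2.57, 3.14, 3.14, 3.14].

INTERFACE

Orientations are given as [roll, pitch, yaw] about the fixed x, y, z axes, in that order (R = Rz(yaw) Ry(pitch) Rx(roll)).
In Python, from cell import read_state, imaging, order gives the robot as it stands. The module is installed in compiled form; this text tells all that it offers.
- The arm moves only by the shell command python3 -m handwheel 'ROWS' [FORCE]. ROWS is JSON, a list that holds one entry, the list of rows, each a list of 7 numbers: the shift along the tool's x, y, z in mm, then the turn, a rotation vector about the tool's x, y, z in degrees, then the opening, from -1 (shut) to 1 (fully open), so that 0 is half open. A call has 1 to 5 rows; each row is the pose to reach, as a shift and turn from the pose measured when the call began, along the tool's axes at that moment; what a row does not reach only later rows make up. A row lasts 1/12 s, in which the tool goes at most 41.7 mm and 7.16 degrees, less where a joint would pass 70% of its speed; a pose out of reach is approached as far as the arm can. A call with a gripper value outside its range is refused whole. The fingers move at their own pace and stop on an object; FORCE is the grip in N (left out, the last holds). Time passes only in rows, so rows that repeat a pose let the fingers close. It gives the time, the measured TCP pose, the force and the opening at its end, in the units of the state.
- read_state(): the state, without advancing time (a new reading comes with each control period).
- imaging.camera(name): name is "scene" or "top" or "wrist"; returns (picture, depth): 400x640x3 uint8, red, green, blue; 400x640 float32, mm along the optical axis (not along the pixel's ray), 0 where there is no reading.
- imaging.get_calibration(name): a dict with "mtx" (3x3 intrinsics, pixels), "world_from_camera" (4x4, takes a point from camera to world coordinates); the wrist camera has in their place "hand_eye" (4x4, takes a point from camera to tool coordinates, whose origin is the TCP and whose axes are the tool frame's). Camera axes: x right, y down, z forward; pixel columns grow to the right and rows downward; lengths in mm; the calibration is good to about 2 mm. A picture is of the moment at which its call begins: read the wrist's pose just before it. get_calibration takes no time and is no camera call.
- order.sign_off(): hands the job in, once; it reports no verdict.
The state is a dict: "clock": time; "joints": joint angles; "qd": joint speeds; "effort": joint torques, N m; "eef_pos": TCP position; "eef_rot": TCP orientation; "wrist_force": force on the tool from outside, world axes, zero at the start; "moment": the same for the moment, N m; "finger_gap": finger opening in mm.
Only numpy, scipy, OpenCV 4.12 (cv2) and the standard library are available. Lean on these libraries where they do the work, as an engineer would, in place of code of your own. Each camera call takes 0.05 s, during which the arm holds its last target.

TASK

The steel wheel arbor is jammed in a corner of the metal bin, its nose under the ledge and a grinding ring blocking its flange. Clear the ring away to a free spot on the bin floor, leaving it flat, then work the arbor out and stand it upright on its flange, a finger's width or more clear of all four bin walls and of the ring. Do not drop or fling the arbor, knock over the jar or tin in the bin, or disturb the things round the bin.

Things in the scene. Friction and masses are not known exactly. Their poses are not given: they have to be found in the camera images.
- bin: open metal bin, fixed to the table. Inside 236 mm along its x by 230 mm along its y; walls 4 mm thick, bead at most 57 mm above the table; floor 4 mm thick. Origin: centre of its underside, on the table. Its x axis points away from the robot, turned by up to 0.5 rad.
- ledge (a point): middle of the lower free edge of a fixed ledge: a flat strip 28 mm deep and 4 mm thick along the whole inside of the bin's far (+x) wall, its underside 36 mm above the table (32 mm above the bin floor). It stops the arbor's nose from rising until the arbor has been drawn 10 to 30 mm towards the robot.
- arbor: steel arbor, 0.4 to 0.65 kg: round flange 76 mm in diameter, 16 mm thick, with a central stem 22 mm in diameter; 120 mm long in all. Origin: centre of the flange's flat underside; z axis along the stem to the nose. Lies in the left or right far corner along the bin's x, flange towards the robot and 2 mm from the side wall, on flange rim and nose, z axis 15 degrees below level.
- arbor_nose (a point): centre of the arbor's nose, 120 mm from the flange's underside. The arbor is bottom-heavy (centre of mass on the axis, 21 mm from the underside): raised to within 55 degrees of upright it rights itself. Pulled towards the robot by the upper part of the flange it slides until the nose is clear of the ledge, then tips up onto its flange.
- ring: grey stone grinding ring lying flat: 74 mm outside, bore 47 mm, so a wall 13.5 mm thick; 32 mm high, 0.26 to 0.48 kg, loose. Origin: centre of its underside. It lies on the bin floor right in front of the arbor's flange, 7 to 20 mm from it and about 3 mm from the side wall; the bore takes a finger or two.
- jar: clear plastic jar with white lid, 58 mm in diameter, 80 mm high, standing by the side wall opposite the arbor, in the far half of the bin. Origin: level with its underside; the jar's middle is 115 mm along its own x axis. Leave it standing.
- tin: small dark tin, 40 mm in diameter, 55 mm high, standing in the far half of the bin, half way across, beside the arbor. Origin: centre of its underside. Leave it standing.
- tub: white tub with grey lid, 96 mm in diameter, 65 mm high, outside the bin by its left (+y) wall. Origin: centre of its underside. Leave alone.
- cup: steel cup, 76 mm in diameter, 60 mm high, outside the bin by its right (-y) wall. Origin: centre of its underside. Leave alone.
- flask: steel flask, 64 mm in diameter, 170 mm high, on the table well to the left of the bin. Origin: centre of its underside. Leave alone.
- brush: hand brush lying on the table beyond the bin. Leave alone.

How it is judged (in metres and radians):
On the way, in this order (a step that is already met when the one before it is completed fails the run):
1. the ring is cleared away from the arbor, which still lies (horizontal distance between ring and arbor above 0.09 m and angle between arbor's own z axis and vertical above 1.2 rad), for 0.2 s.
2. the arbor stands on its flange on the bin floor (angle between arbor's own z axis and vertical below 0.1 rad and height (world z) of arbor below 0.01 m), for 0.2 s.
At the end, for the whole second after the job is handed in: The arbor stands on its flange on the bin floor (within 3 degrees), still and released, its flange 13 mm or more from every bin wall and 10 mm or more from the ring; the ring lies flat on the bin floor; jar and tin stand (angle between each of arbor, ring's own z axis and vertical below 0.06 rad and height (world z) of arbor below 0.008 m and height (world z) of arbor_nose above 0.115 m and x of arbor in the frame of bin between -0.066 and 0.066 m and y of arbor in the frame of bin between -0.064 and 0.064 m and horizontal distance between arbor and ring above 0.085 m and height (world z) of ring below 0.01 m and x of ring in the frame of bin between -0.09 and 0.09 m and y of ring in the frame of bin between -0.09 and 0.09 m and linear speed of each of arbor, ring below 0.02 m/s and angle between each of jar, tin's own z axis and vertical below 0.1 rad); the robot touches nothing.
It fails at once if the arbor is dropped or flung (faster than 0.9 m/s) (linear speed of arbor above 0.9 m/s).
It fails at once if the jar or the tin is knocked over (angle between any of jar, tin's own z axis and vertical above 0.6 rad).
It fails at once if a thing round the bin is moved by more than 25 mm (distance of any of tub, cup, flask, brush from where it was at the start of the episode above 0.025 m).
It also fails if it takes over 56 s, if anything falls off the work surface, if the arm or the gripper's body presses on something with over 40 N, if the wrist force passes 120 N, or if a joint passes its speed limit or range.

## Working session

There is one attempt and no reset: what is moved stays moved. The work goes in short steps, Python scripts to look and compute and a shell command to move; the robot and the scene stay as the last step left them, time stands still between calls to the robot, and variables do not carry over. Pictures are saved under pics/ and viewed, and the job is handed in when it is done.

```bash
mkdir -p pics; ls
python3 - <<'E'
from cell import read_state, imaging, order
import cv2,numpy as np
print(read_state())
for n in ["scene","top"]:
    p,d=imaging.camera(n); cv2.imwrite(f"pics/{n}0.png",p[:,:,::-1]); np.savez(f"/tmp/{n}0.npz",p=p,d=d)
    c=imaging.get_calibration(n); print(n,c["mtx"],np.round(c["world_from_camera"],3))
print(imaging.get_calibration("wrist"))
E
```

```text
pics
{'clock': 0.0, 'joints': array([-1.37858111e+00,  3.00470119e-01,  1.52156638e+00, -3.42286766e-05,
        1.32071268e+00, -6.66169653e-02]), 'qd': array([ 0.00041216,  0.00081849,  0.00181336, -0.0008715 ,  0.00037932,
       -0.00185721]), 'effort': array([ 1.64841826e-03, -5.31810236e+01, -3.52738953e+01,  7.09558278e-02,
        2.43069429e-02, -8.50097626e-05]), 'eef_pos': array([ 140.70500432, -531.4369642 ,  212.89308789]), 'eef_rot': array([-1.57075242e+00,  1.15616240e-03, -1.31195563e+00]), 'wrist_force': array([-0.30305865, -0.81153852,  0.1229174 ]), 'moment': array([-0.03315382, -0.00779223,  0.06208903]), 'finger_gap': 94.25150552233606}
scene [[388.12848335   0.         317.07457846]
 [  0.         388.12848335 199.59350578]
 [  0.           0.           1.        ]] [[-1.710000e-01  6.690000e-01 -7.230000e-01  1.422372e+03]
 [ 9.850000e-01  1.110000e-01 -1.310000e-01  2.904290e+02]
 [-7.000000e-03 -7.350000e-01 -6.780000e-01  8.142190e+02]
 [ 0.000000e+00  0.000000e+00  0.000000e+00  1.000000e+00]]
top [[383.71132984   0.         320.09033683]
 [  0.         383.71132984 202.09317396]
 [  0.           0.           1.        ]] [[ 3.00000e-03 -9.83000e-01  1.82000e-01  5.01235e+02]
 [-1.00000e+00 -7.00000e-03 -2.40000e-02  1.63622e+02]
 [ 2.50000e-02 -1.82000e-01 -9.83000e-01  8.88668e+02]
 [ 0.00000e+00  0.00000e+00  0.00000e+00  1.00000e+00]]
{'mtx': array([[317.05017108,   0.        , 316.36902466],
       [  0.        , 317.05017108, 201.46250899],
       [  0.        ,   0.        ,   1.        ]]), 'hand_eye': array([[ 9.99998572e-01, -1.50119535e-03,  7.75735649e-04,
         1.89335727e-01],
       [-1.12679491e-03, -2.50301485e-01,  9.68167288e-01,
        -1.71220684e+02],
       [-1.25924045e-03, -9.68166780e-01, -2.50302819e-01,
         7.21910433e+01],
       [ 0.00000000e+00,  0.00000000e+00,  0.00000000e+00,
         1.00000000e+00]])}
```

View pics/top0.png

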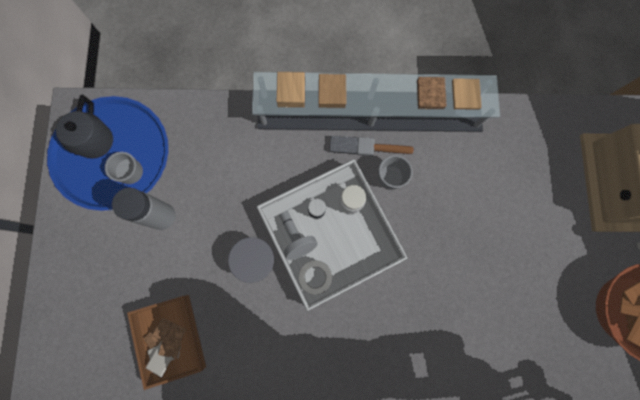

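View pics/scene0.png

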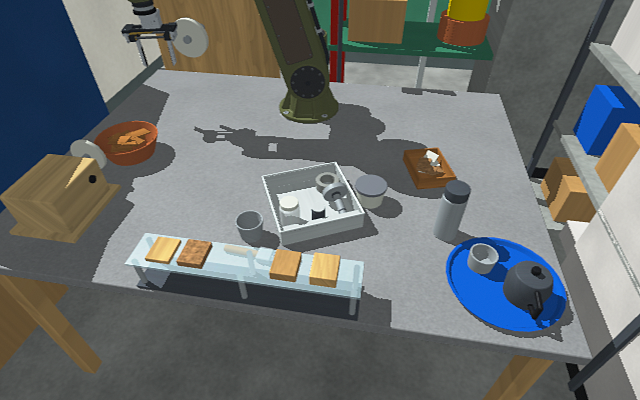

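```bash
cat > h.py <<'E'
from cell import read_state, imaging, order
import cv2,numpy as np
from scipy.spatial.transform import Rotation as R
def ray(c,u,v,z,T=None):
    K=c["mtx"]; T=c["world_from_camera"] if T is None else T
    d=T[:3,:3]@np.array([(u-K[0,2])/K[0,0],(v-K[1,2])/K[1,1],1]); o=T[:3,3]
    return o+d*(z-o[2])/d[2]
def cloud(c,d,T=None):
    K=c["mtx"]; T=c["world_from_camera"] if T is None else T
    v,u=np.mgrid[0:d.shape[0],0:d.shape[1]]
    P=np.stack([(u-K[0,2])/K[0,0]*d,(v-K[1,2])/K[1,1]*d,d],-1)
    return P@T[:3,:3].T+T[:3,3]
def proj(c,p,T=None):
    T=c["world_from_camera"] if T is None else T
    q=T[:3,:3].T@(np.asarray(p)-T[:3,3]); q=c["mtx"]@q; return q[:2]/q[2]
def wristT():
    s=read_state(); T=np.eye(4); T[:3,:3]=R.from_euler('xyz',s["eef_rot"]).as_matrix(); T[:3,3]=s["eef_pos"]
    return T@imaging.get_calibration("wrist")["hand_eye"]
E
python3 - <<'E'
from h import *
z=np.load("/tmp/top0.npz"); c=imaging.get_calibration("top")
p=z["p"][140:320,220:430,::-1]
cv2.imwrite("pics/topz.png",cv2.convertScaleAbs(cv2.resize(p,None,fx=3.3,fy=3.3,interpolation=cv2.INTER_CUBIC),alpha=1.5))
C=cloud(c,z["d"])
h=C[...,2]; print(h[350,250],h[240,340])
hc=np.clip(h[140:320,220:430]*2.5,0,255).astype(np.uint8)
cv2.imwrite("pics/toph.png",cv2.applyColorMap(cv2.resize(hc,None,fx=3.3,fy=3.3,interpolation=cv2.INTER_NEAREST),cv2.COLORMAP_JET))
E
```

```text
0.34561924501178964 0.9247547024184541
```

View pics/topz.png

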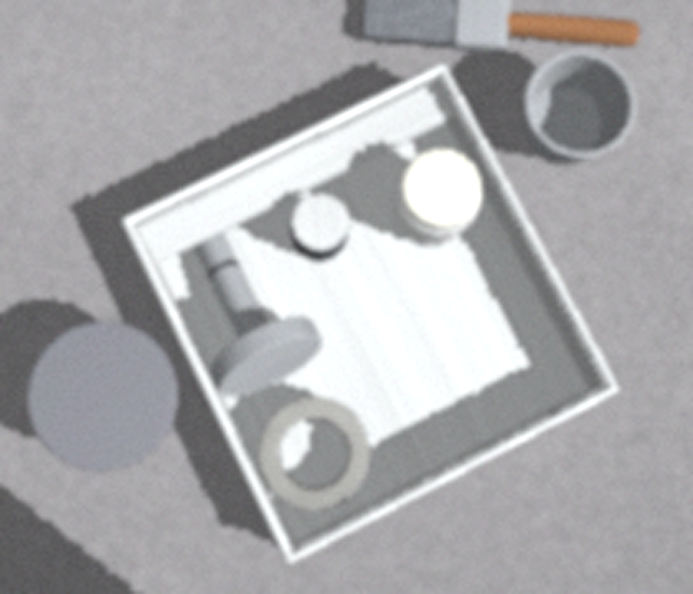

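View pics/toph.png

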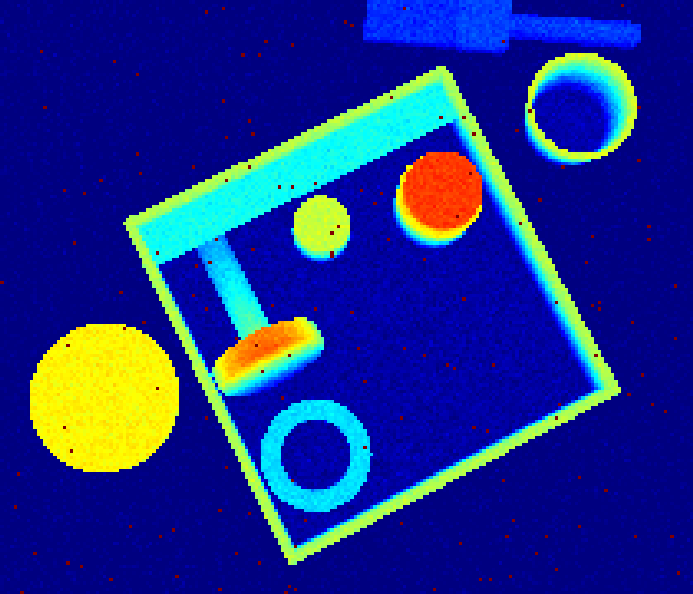

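Run:
```python
from h import *
z=np.load("/tmp/top0.npz"); c=imaging.get_calibration("top")
C=cloud(c,cv2.medianBlur(z["d"],3)); h=C[...,2]
def circ(name,m,zz):
    pts=C[m]; (x,y),r=cv2.minEnclosingCircle(pts[:,:2].astype(np.float32)); print(name,x,y,r,len(pts),np.median(pts[:,2])); return
corn=[(445,66),(126,220),(291,562),(620,388)]
W=np.array([ray(c,220+u/3.3,140+v/3.3,56)[:2] for u,v in corn]); print(W,W.mean(0))
print([np.linalg.norm(W[i]-W[(i+1)%4]) for i in range(4)])
def reg(u0,v0,u1,v1,lo,hi):
    m=np.zeros(h.shape,bool); m[int(140+v0/3.3):int(140+v1/3.3),int(220+u0/3.3):int(220+u1/3.3)]=1
    return m&(h>lo)&(h<hi)
m=np.zeros(h.shape,bool);mm=reg(100,40,640,580,50,64)
n,l,st,ce=cv2.connectedComponentsWithStats(mm.astype(np.uint8)); i=1+np.argmax(st[1:,2]*st[1:,3]); 
pts=C[l==i][:,:2].astype(np.float32); print("bin rect",cv2.minAreaRect(pts),np.median(C[l==i][:,2]))
circ("ring",reg(255,395,375,515,31,41),36)
circ("tin",reg(285,185,355,265,52,66),36)
circ("jar",reg(395,140,482,235,78,92),36)
circ("tub",reg(20,310,190,480,55,80),36)
circ("cup",reg(520,45,640,165,50,70),36)
yaw=np.arctan2(*( (W[0]+W[1])/2-(W[2]+W[3])/2)[::-1]); print("yaw",yaw)
ctr=W.mean(0); Rb=np.array([[np.cos(yaw),np.sin(yaw)],[-np.sin(yaw),np.cos(yaw)]])
a=reg(190,230,330,400,10,100)
P=C[a]; Q=(P[:,:2]-ctr)@Rb.T
for lo in range(10,90,8):
    s=(P[:,2]>lo)&(P[:,2]<lo+8)
    if s.any(): print(lo,s.sum(),Q[s].min(0),Q[s].max(0))
```

```text
[[752.6159536   65.27130967]
 [644.19623114 279.37029074]
 [424.48197996 167.91045693]
 [534.74293776 -46.63745907]] [589.00927562 116.47864957]
[np.float64(239.98585356287577), np.float64(246.36892401784345), np.float64(241.22248459129403), np.float64(244.93310016143545)]
bin rect ((589.4478149414062, 118.1441650390625), (249.82089233398438, 244.2926788330078), 27.033592224121094) 55.13970883792905
ring 486.6903381347656 149.8241729736328 43.17494201660156 556 35.23506384670634
tin 643.2869262695312 150.3333740234375 19.482728958129883 234 58.345186551311656
jar 662.9321899414062 71.5906982421875 25.775100708007812 444 83.52177836982617
tub 537.5076904296875 281.81695556640625 59.68267822265625 1654 64.46728038577464
cup 726.6019287109375 -26.499252319335938 37.59928512573242 252 57.944833935283555
yaw 0.4719765732379075
10 32 [-15.14880634  13.48211053] [ 93.9715658  116.43696547]
18 53 [-13.43238526   9.10151095] [ 92.63342469 116.38706321]
26 141 [-10.99985909  11.61866526] [ 91.79355155 115.47576569]
34 226 [-9.42233075  9.70632744] [103.16039264 116.42907946]
42 128 [-7.02932125 11.28704682] [ 65.81723191 116.40654023]
50 147 [-8.21318406  8.19126125] [ 66.37312185 123.37188479]
58 114 [-3.1291913  3.3571822] [ 68.17424595 109.73099919]
66 105 [-0.77017471 47.82508625] [ 16.96351578 104.80066785]
74 121 [ 1.41534076 57.59803823] [17.71229123 94.25643902]
```

```bash
cat >> h.py <<'E'
CTR=np.array([589.2,117.3]); YAW=0.472
RB=np.array([[np.cos(YAW),np.sin(YAW)],[-np.sin(YAW),np.cos(YAW)]])
def b(p): return RB@(np.asarray(p)[:2]-CTR)
def w(q): return RB.T@np.asarray(q)+CTR
def tool_delta(target_b,z,yaw=YAW-np.pi/2):
    "shift in current tool axes (mm) and turn to point down w/ yaw"
    s=read_state(); Rt=R.from_euler('xyz',s["eef_rot"]); t=np.r_[w(target_b),z]-s["eef_pos"]
    Rg=R.from_euler('xyz',[-np.pi/2,0,yaw])
    print("now bin",b(s["eef_pos"]).round(1),"z",s["eef_pos"][2].round(1),"gap",s["finger_gap"].round(1),"t",s["clock"],"F",s["wrist_force"].round(1))
    print("shift",Rt.inv().apply(t).round(1),"turn",np.degrees((Rt.inv()*Rg).as_rotvec()).round(2))
E
python3 - <<'E'
from h import *
z=np.load("/tmp/top0.npz"); c=imaging.get_calibration("top")
C=cloud(c,cv2.medianBlur(z["d"],3)); h=C[...,2]
def cen(u,v,r,lo,hi,zz,n):
    m=np.zeros(h.shape,np.uint8); cv2.circle(m,(int(220+u/3.3),int(140+v/3.3)),int(r/3.3),1,-1)
    m=((m>0)&(h>lo)&(h<hi)).astype(np.uint8)
    ct=max(cv2.findContours(m,cv2.RETR_EXTERNAL,cv2.CHAIN_APPROX_NONE)[0],key=cv2.contourArea)
    (x,y),(a,bb),_=cv2.fitEllipse(ct); p=ray(c,x,y,zz); q=ray(c,x+a/2,y,zz); print(n,p.round(1),"bin",b(p).round(1),"r",np.linalg.norm(p-q).round(1),h[m>0].mean())
cen(315,455,62,30,42,36,"ring"); cen(321,227,45,50,66,59,"tin"); cen(442,190,45,76,92,84,"jar")
cen(104,398,85,58,72,65,"tub")
tool_delta([-75,75],213)
E
```

```text
ring [491.9 153.7  36. ] bin [-70.1  76.6] r 35.7 35.063578176025096
tin [643.  150.4  59. ] bin [63.   5.1] r 17.8 58.24817995619067
jar [661.7  72.3  84. ] bin [ 44.1 -73. ] r 24.6 83.2955468721346
tub [528.1 289.5  65. ] bin [ 23.9 181.2] r 46.4 64.42521976603432Traceback (most recent call last):
  File "<stdin>", line 11, in <module>
  File "h.py", line 27, in tool_delta
    print("now bin",b(s["eef_pos"]).round(1),"z",s["eef_pos"][2].round(1),"gap",s["finger_gap"].round(1),"t",s["clock"],"F",s["wrist_force"].round(1))
                                                                                ^^^^^^^^^^^^^^^^^^^^^
AttributeError: 'float' object has no attribute 'round'
```

```bash
sed -i 's/s\["finger_gap"\].round(1)/round(float(s["finger_gap"]),1)/' h.py; python3 -c "
from h import *
tool_delta([-70,75.5],170)"
```

```text
now bin [-694.4 -373.9] z 212.9 gap 94.2 t 0.1 F [-0.3 -0.9  0.3]
shift [-571.3   43.6  515.2] turn [-1.000e-02 -1.221e+01 -6.000e-02]
```

```bash
python3 -m handwheel '[[[-29,0,26,0,-4,0,-1],[-58,0,52,0,-8,0,-1],[-87,0,78,0,-12.2,0,-1],[-116,0,104,0,-12.2,0,-1],[-145,0,130,0,-12.2,0,-1]]]' 20
python3 -c "
from h import *
tool_delta([-70,75.5],170)"
```

```text
clock: 0.52
eef_pos: [229.6, -356.2, 212.8]
eef_rot: [-1.57, 0.001, -1.099]
wrist_force: [1.1, 0.5, 0.3]
finger_gap: 64.3
now bin [-535.6 -258.2] z 212.8 gap 64.3 t 0.5167 F [1.1 0.5 0.3]
shift [-333.7   43.4  465.5] turn [-0.02 -0.01 -0.08]
```

```bash
python3 -m handwheel '[[[-23,1,32,0,0,0,-1],[-46,2,64,0,0,0,-1],[-69,4,96,0,0,0,-1],[-92,6,128,0,0,0,-1],[-115,8,160,0,0,0,-1]]]' >/dev/null
python3 -c "
from h import *
tool_delta([-70,75.5],170)"
```

```text
now bin [-374.5 -141.7] z 204.9 gap 30.6 t 0.9333 F [0.6 0.2 0.3]
shift [-217.3   35.3  304.4] turn [-0.02 -0.03 -0.07]
```

```bash
python3 -m handwheel '[[[-23,3,32,0,0,0,-1],[-46,6,64,0,0,0,-1],[-69,9,96,0,0,0,-1],[-92,12,128,0,0,0,-1],[-115,15,160,0,0,0,-1]]]' >/dev/null
python3 -m handwheel '[[[-23,3,32,0,0,0,-1],[-46,6,64,0,0,0,-1],[-69,9,96,0,0,0,-1],[-88,12,128,0,0,0,-1],[-100,15,143,0,0,0,-1]]]' >/dev/null
python3 -c "
from h import *
tool_delta([-70,75.5],30)
T=wristT();p,d=imaging.camera('wrist');cv2.imwrite('pics/w1.png',p[:,:,::-1]);np.savez('/tmp/w1.npz',p=p,d=d,T=T)
c=imaging.get_calibration('wrist');print(proj(c,np.r_[w([-70,75.5]),36],T))
"
```

```text
now bin [-67.8  77.2] z 174.6 gap 0.2 t 1.7667 F [-0.6 -0.5 -0.3]
shift [  1.9 144.6  -2.3] turn [-0.03  0.08 -0.08]
[317.85204136 195.96070211]
```

View pics/w1.png

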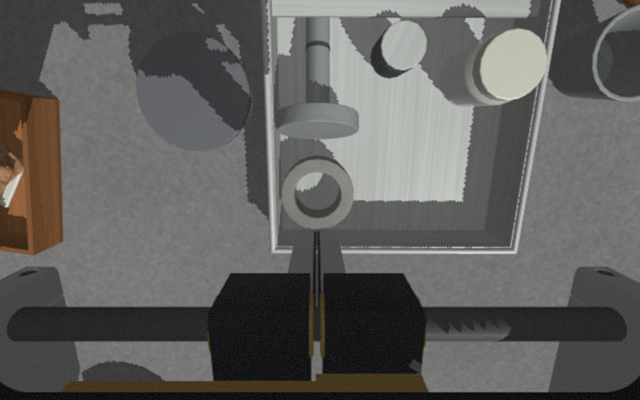

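```bash
python3 -c "
from h import *
z=np.load('/tmp/w1.npz');c=imaging.get_calibration('wrist');C=cloud(c,cv2.medianBlur(z['d'],3),z['T']);h=C[...,2]
m=np.zeros(h.shape,np.uint8);cv2.circle(m,(318,191),42,1,-1);m=((m>0)&(h>29)&(h<43)).astype(np.uint8)
ct=max(cv2.findContours(m,0,1)[0],key=cv2.contourArea);e=cv2.fitEllipse(ct);print(e,b(ray(c,*e[0],36,z['T'])))
B=(C[...,:2]-CTR)@RB.T
for v in range(60,140,8): print(v,[ (B[v,u].round(0),h[v,u].round(0)) for u in (300,318,340)])
print(b(ray(c,272,252,56,z['T'])),b(ray(c,516,252,56,z['T'])))
"
python3 -m handwheel '[[[2,30,-2,0,0,0,-1],[2,60,-2,0,0,0,-1],[2,90,-2,0,0,0,-1],[2,105,-2,0,0,0,-1],[2,110,-2,0,0,0,-1]]]'
```

```text
((317.0856018066406, 193.4485626220703), (70.8766860961914, 71.93054962158203), 92.3498306274414) [-67.40995823  76.27201259]
60 [(array([62., 93.]), np.float64(4.0)), (array([56., 76.]), np.float64(39.0)), (array([62., 53.]), np.float64(4.0))]
68 [(array([54., 93.]), np.float64(4.0)), (array([49., 76.]), np.float64(42.0)), (array([54., 53.]), np.float64(4.0))]
76 [(array([47., 94.]), np.float64(4.0)), (array([42., 76.]), np.float64(43.0)), (array([47., 53.]), np.float64(4.0))]
84 [(array([39., 94.]), np.float64(4.0)), (array([35., 76.]), np.float64(44.0)), (array([39., 53.]), np.float64(4.0))]
92 [(array([32., 94.]), np.float64(4.0)), (array([28., 76.]), np.float64(46.0)), (array([32., 53.]), np.float64(4.0))]
100 [(array([24., 94.]), np.float64(4.0)), (array([21., 76.]), np.float64(49.0)), (array([24., 53.]), np.float64(4.0))]
108 [(array([13., 90.]), np.float64(75.0)), (array([13., 76.]), np.float64(78.0)), (array([14., 58.]), np.float64(73.0))]
116 [(array([ 7., 90.]), np.float64(76.0)), (array([ 7., 76.]), np.float64(79.0)), (array([ 7., 57.]), np.float64(75.0))]
124 [(array([ 1., 91.]), np.float64(71.0)), (array([ 1., 76.]), np.float64(72.0)), (array([ 1., 57.]), np.float64(72.0))]
132 [(array([-7., 92.]), np.float64(40.0)), (array([-7., 75.]), np.float64(41.0)), (array([-7., 55.]), np.float64(42.0))]
[-121.94756218  120.67290954] [-121.91536947 -119.60325912]
clock: 2.23
eef_pos: [491.2, 153.3, 61.1]
eef_rot: [-1.576, 0.003, -1.097]
wrist_force: [-0.5, -0.1, -0.0]
finger_gap: 0.4
```

```bash
python3 -c "
from h import *
tool_delta([-67.5,76],18)"
python3 -m handwheel '[[[0,20,2,0,0,0,-1],[0,35,2,0,0,0,-1],[0,43,2,0,0,0,-1],[0,43,2,0,0,0,-1]]]'
python3 -c "
from h import *
tool_delta([-67.5,76],18)"
```

```text
now bin [-70.9  76.6] z 61.1 gap 0.4 t 2.2333 F [-0.5 -0.1 -0. ]
shift [ 0.7 43.   3.6] turn [ 0.28  0.12 -0.17]
clock: 2.57
eef_pos: [492.2, 154.0, 17.3]
eef_rot: [-1.577, 0.003, -1.097]
wrist_force: [-0.5, -0.9, 0.6]
finger_gap: 0.2
now bin [-69.7  76.7] z 17.3 gap 0.2 t 2.5667 F [-0.5 -0.9  0.6]
shift [ 0.7 -0.8  2.2] turn [ 0.38  0.11 -0.2 ]
```

```bash
python3 -m handwheel '[[[6,0,0,0,0,0,-1],[14,0,0,0,0,0,-1],[22,0,0,0,0,0,-1],[32,0,0,0,0,0,-1],[42,0,0,0,0,0,-1]]]'
python3 -m handwheel '[[[12,0,0,0,0,0,-1],[24,0,0,0,0,0,-1],[36,0,0,0,0,0,-1],[48,0,0,0,0,0,-1],[58,0,0,0,0,0,-1]]]'
python3 -m handwheel '[[[10,0,0,0,0,0,-1],[20,0,0,0,0,0,-1],[28,0,0,0,0,0,-1],[35,0,0,0,0,0,-1],[40,0,0,0,0,0,-1]]]'
python3 -c "
from h import *
tool_delta([-67.5,-73],18)"
```

```text
clock: 2.98
eef_pos: [512.3, 115.8, 17.9]
eef_rot: [-1.576, 0.003, -1.097]
wrist_force: [-1.7, 3.7, 2.9]
finger_gap: 0.5
clock: 3.4
eef_pos: [539.4, 62.9, 17.9]
eef_rot: [-1.576, 0.003, -1.097]
wrist_force: [-2.3, 4.0, 3.6]
finger_gap: 0.8
clock: 3.82
eef_pos: [558.0, 26.6, 17.7]
eef_rot: [-1.576, 0.003, -1.098]
wrist_force: [-1.9, 4.4, 4.3]
finger_gap: 0.6
now bin [-69.  -66.6] z 17.7 gap 0.6 t 3.8167 F [-1.9  4.4  4.3]
shift [ 6.4 -0.3  1.5] turn [ 0.29  0.06 -0.19]
```

Now back off to the bore centre, and lift.

```bash
python3 -m handwheel '[[[3,0,0,0,0,0,-1],[5,0,0,0,0,0,-1],[0,0,0,0,0,0,-1],[-4,0,0,0,0,0,-1],[-6,-4,0,0,0,0,-1]]]'
python3 -m handwheel '[[[0,-30,0,0,0,0,-0.5],[0,-60,0,0,0,0,-0.3],[0,-95,0,0,0,0,-0.2],[-30,-115,20,0,0,0,-0.2],[-60,-115,30,0,0,0,-0.2]]]'
python3 -c "
from h import *
tool_delta([40,76],130)
T=wristT();p,d=imaging.camera('wrist');cv2.imwrite('pics/w2.png',p[:,:,::-1]);np.savez('/tmp/w2.npz',p=p,d=d,T=T)
p,d=imaging.camera('top');cv2.imwrite('pics/t2.png',cv2.resize(p[140:320,220:430,::-1],None,fx=3.3,fy=3.3))
"
```

```text
clock: 4.23
eef_pos: [554.4, 32.5, 21.0]
eef_rot: [-1.577, 0.004, -1.097]
wrist_force: [0.4, -0.8, 0.5]
finger_gap: 0.4
clock: 4.65
eef_pos: [556.9, 100.3, 141.3]
eef_rot: [-1.57, 0.001, -1.099]
wrist_force: [-0.0, 0.9, -0.4]
finger_gap: 30.2
now bin [-36.4  -0.4] z 141.3 gap 30.2 t 4.65 F [-0.   0.9 -0.4]
shift [-76.5  11.4  76.4] turn [-0.05 -0.03 -0.05]
```

View pics/w2.png

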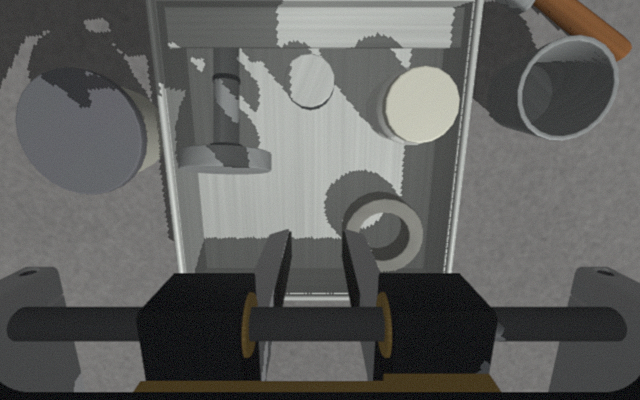

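View pics/t2.png

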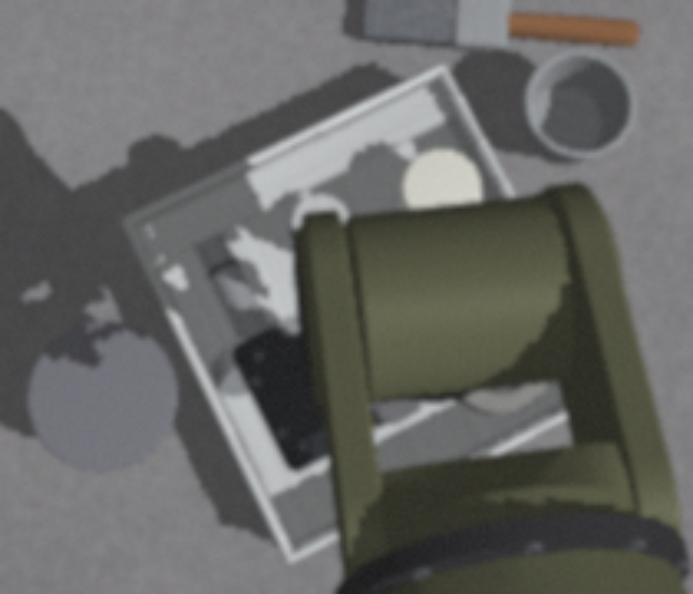

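```bash
python3 -m handwheel '[[[-28,0,24,0,0,0,-0.35],[-54,0,48,0,0,0,-0.35],[-76,0,70,0,0,0,-0.35],[-76,10,71,0,0,0,-0.35],[-76,20,71,0,0,0,-0.35]]]' 
python3 -c "
from h import *
T=wristT();p,d=imaging.camera('wrist');cv2.imwrite('pics/w3.png',p[:,:,::-1])
tool_delta([34,76],65)
z=np.load('/tmp/w2.npz');c=imaging.get_calibration('wrist');C=cloud(c,cv2.medianBlur(z['d'],3),z['T']);h=C[...,2]
m=np.zeros(h.shape,np.uint8);cv2.circle(m,(384,232),44,1,-1);m=((m>0)&(h>32)&(h<40)).astype(np.uint8)
ct=max(cv2.findContours(m,0,1)[0],key=cv2.contourArea);e=cv2.fitEllipse(ct);print(e,b(ray(c,*e[0],36,z['T'])))
"
```

```text
clock: 5.17
eef_pos: [582.2, 204.2, 116.5]
eef_rot: [-1.575, 0.003, -1.091]
wrist_force: [1.0, -1.2, 0.2]
finger_gap: 30.6
now bin [31.6 79.9] z 113.9 gap 30.4 t 5.2167 F [-0.3 -0.2 -2.1]
shift [ 4.1 48.8  2.8] turn [ 0.48  0.35 -0.22]
((385.1404113769531, 233.29312133789062), (66.71893310546875, 71.27044677734375), 118.63780212402344) [-66.27164344 -64.22714555]
```

View pics/w3.png

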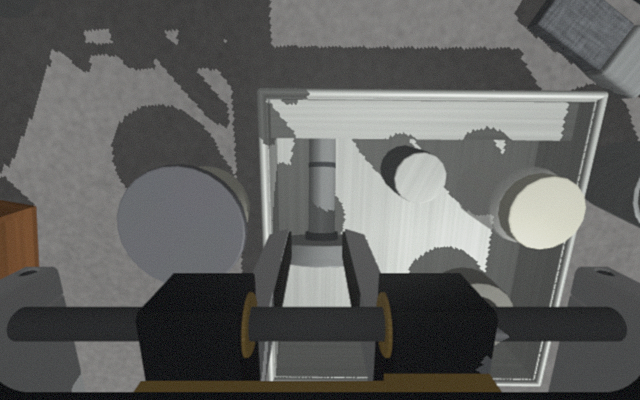

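```bash
python3 -m handwheel '[[[4,5,3,0,0,0,-0.35],[4,20,3,0,0,0,-0.35],[4,36,3,0,0,0,-0.35],[4,46,3,0,0,0,-0.35],[4,49,3,0,0,0,-0.35]]]' 
python3 -c "
from h import *
tool_delta([34,76],65)"
```

```text
clock: 5.63
eef_pos: [584.4, 199.2, 62.9]
eef_rot: [-1.582, 0.004, -1.094]
wrist_force: [0.7, 0.8, -0.5]
finger_gap: 30.7
now bin [33.  75.2] z 62.9 gap 30.7 t 5.6333 F [ 0.7  0.8 -0.5]
shift [-0.8 -2.1  1. ] turn [ 0.64  0.28 -0.24]
```

```bash
python3 -m handwheel '[[[0,-1,-4,0,0,0,-0.35],[0,-1,-9,0,0,0,-0.35],[0,-1,-13,0,0,0,-0.35],[0,-1,-17,0,0,0,-0.35],[0,-1,-21,0,0,0,-0.35]]]' 
python3 -m handwheel '[[[0,0,-4,0,0,0,-0.35],[0,0,-8,0,0,0,-0.35],[0,0,-12,0,0,0,-0.35],[0,0,-15,0,0,0,-0.35],[0,0,-18,0,0,0,-0.35]]]' 
python3 -c "
from h import *
tool_delta([34,76],65)
p,d=imaging.camera('wrist');cv2.imwrite('pics/w4.png',p[:,:,::-1])"
```

```text
clock: 6.05
eef_pos: [565.9, 189.6, 65.0]
eef_rot: [-1.58, 0.004, -1.094]
wrist_force: [3.6, 1.3, -0.6]
finger_gap: 30.6
clock: 6.47
eef_pos: [549.5, 181.1, 65.2]
eef_rot: [-1.581, 0.004, -1.094]
wrist_force: [-0.1, 0.3, 0.3]
finger_gap: 30.8
now bin [-6.4 74.9] z 65.2 gap 30.8 t 6.4667 F [-0.1  0.3  0.3]
shift [-0.9 -0.2 40.4] turn [ 0.56  0.28 -0.23]
```

View pics/w4.png

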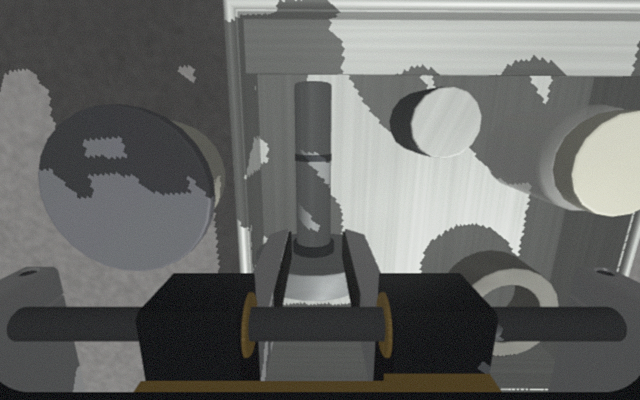

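```bash
python3 -m handwheel '[[[0,0,-3,0,0,0,-0.35],[0,0,-6,0,0,0,-0.35],[0,0,-9,0,0,0,-0.35],[0,0,-12,0,0,0,-0.35],[0,0,-15,0,0,0,-0.35]]]' 
python3 -c "
from h import *
tool_delta([34,76],65)
p,d=imaging.camera('wrist');cv2.imwrite('pics/w5.png',p[:,:,::-1])"
```

```text
clock: 6.93
eef_pos: [535.5, 173.9, 65.2]
eef_rot: [-1.581, 0.004, -1.094]
wrist_force: [-0.1, 0.3, 1.3]
finger_gap: 30.8
now bin [-22.1  74.8] z 65.2 gap 30.8 t 6.9333 F [-0.1  0.3  1.3]
shift [-0.9 -0.3 56.1] turn [ 0.59  0.28 -0.23]
```

View pics/w5.png

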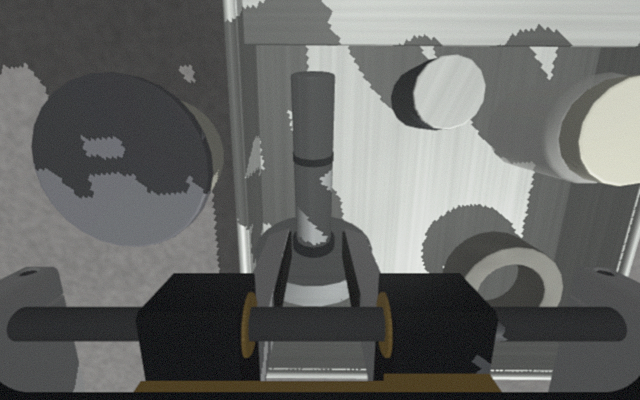

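```bash
python3 -m handwheel '[[[0,0,-3,0,0,0,-0.35],[0,0,-6,0,0,0,-0.35],[0,0,-9,0,0,0,-0.35],[0,0,-12,0,0,0,-0.35],[0,0,-15,0,0,0,-0.35]]]' 
python3 -c "
from h import *
tool_delta([34,76],65)
p,d=imaging.camera('wrist');cv2.imwrite('pics/w6.png',p[:,:,::-1])"
```

```text
clock: 7.4
eef_pos: [521.4, 166.6, 65.2]
eef_rot: [-1.582, 0.004, -1.094]
wrist_force: [0.7, -0.9, 1.1]
finger_gap: 30.2
now bin [-38.   74.8] z 65.2 gap 30.2 t 7.4 F [ 0.7 -0.9  1.1]
shift [-0.9 -0.5 72. ] turn [ 0.63  0.28 -0.24]
```

View pics/w6.png

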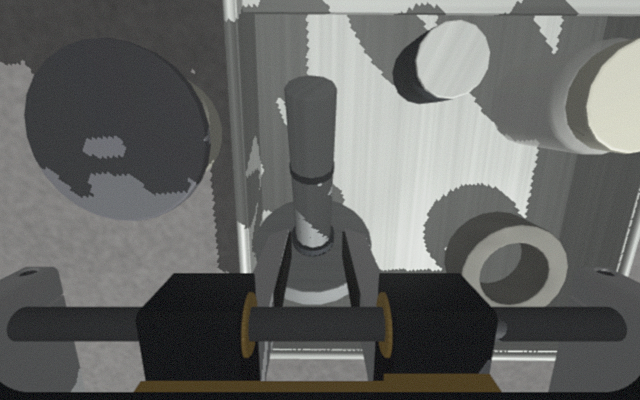

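```bash
python3 -m handwheel '[[[0,0,-3,0,0,0,-0.35],[0,0,-6,0,0,0,-0.35],[0,0,-9,0,0,0,-0.35],[0,0,-11,0,0,0,-0.35],[0,0,-13,0,0,0,-0.35]]]' 
python3 -c "
from h import *
tool_delta([34,76],65)
p,d=imaging.camera('wrist');cv2.imwrite('pics/w7.png',p[:,:,::-1])
p,d=imaging.camera('scene');cv2.imwrite('pics/s7.png',cv2.resize(p[130:270,220:420,::-1],None,fx=4,fy=4))"
```

```text
clock: 7.87
eef_pos: [509.3, 160.4, 65.4]
eef_rot: [-1.582, 0.004, -1.094]
wrist_force: [0.1, 0.5, -0.1]
finger_gap: 30.6
now bin [-51.6  74.7] z 65.4 gap 30.6 t 7.8667 F [ 0.1  0.5 -0.1]
shift [-0.9 -0.6 85.6] turn [ 0.64  0.27 -0.24]
```

View pics/w7.png

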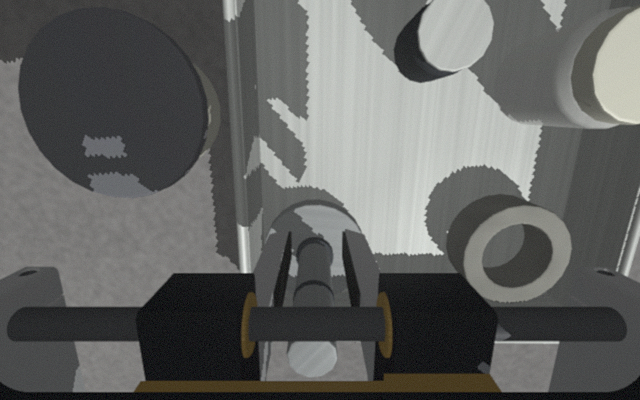

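View pics/s7.png

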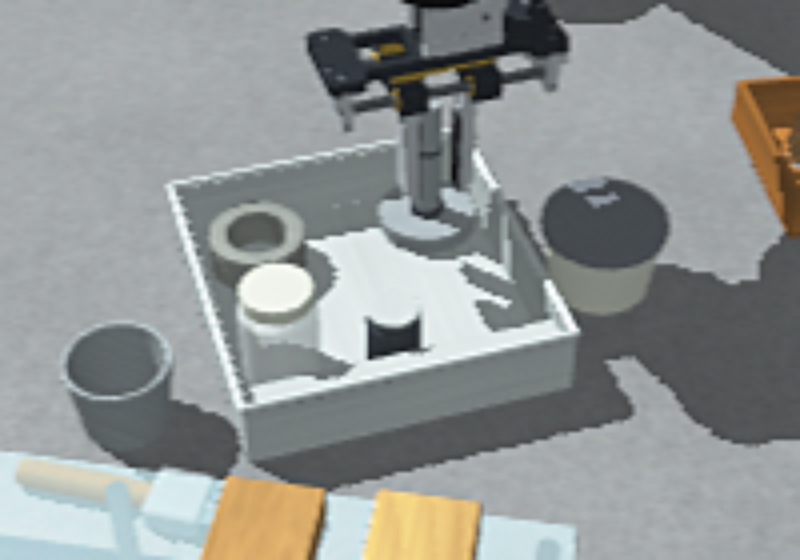

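```bash
python3 -m handwheel '[[[0,0,0,0,0,0,-0.35],[0,0,0,0,0,0,-0.35],[0,0,0,0,0,0,-0.35]]]' 
python3 -c "
from h import *
T=wristT();p,d=imaging.camera('wrist');cv2.imwrite('pics/w8.png',p[:,:,::-1]);c=imaging.get_calibration('wrist')
C=cloud(c,cv2.medianBlur(d,3),T)
for u,v in [(313,357),(313,345),(313,330),(313,365),(305,357),(322,357),(313,280),(313,245)]: print(u,v,b(C[v,u]),C[v,u,2])
q=ray(c,313,357,124,T);print(b(q))
"
```

```text
clock: 8.22
eef_pos: [509.4, 160.5, 65.4]
eef_rot: [-1.582, 0.004, -1.094]
wrist_force: [-0.7, 0.7, 0.1]
finger_gap: 30.7
313 357 [-75.42076403  75.72268525] 124.15504719456061
313 345 [-69.90930875  75.73343473] 123.60777379339883
313 330 [-25.78135938  75.12936344] 172.08353277531813
313 365 [-79.93584637  75.72631267] 123.6510976153665
305 357 [-75.67696429  79.10091824] 123.8859608192708
322 357 [-75.86998835  71.92424851] 123.61801200473225
313 280 [-64.52166682  76.31892681] 79.03485562274449
313 245 [-65.01535717  76.97068063] 29.09241014045864
[-75.55693095  75.72462059]
```

View pics/w8.png

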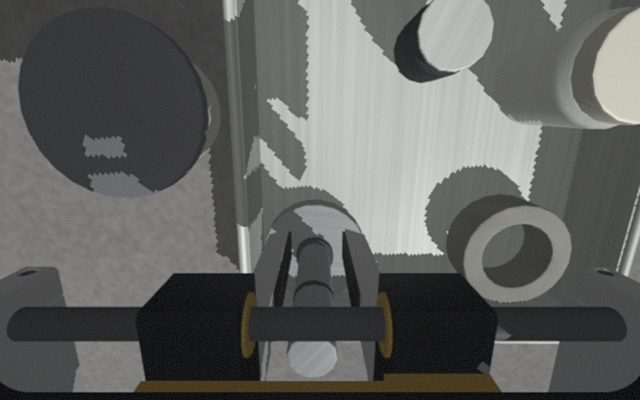

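```bash
python3 -m handwheel '[[[-1,0,-6,0.6,0,0,-0.35],[-1,0,-12,0.6,0,0,-0.35],[-1,0,-18,0.6,0,0,-0.35],[-1,0,-23,0.6,0,0,-0.35],[-1,0,-24,0.6,0,0,-0.35]]]' 
python3 -m handwheel '[[[0,0,0,0,0,0,-0.45],[0,0,0,0,0,0,-0.5],[0,0,0,0,0,0,-0.6],[0,0,0,0,0,0,-0.7],[0,0,0,0,0,0,-0.8]]]' 25
python3 -c "
from h import *
tool_delta([-30,40],68)"
```

```text
clock: 8.68
eef_pos: [487.0, 150.0, 65.7]
eef_rot: [-1.572, 0.004, -1.094]
wrist_force: [0.5, 1.0, -0.1]
finger_gap: 30.2
clock: 9.1
eef_pos: [487.1, 150.1, 65.8]
eef_rot: [-1.572, 0.004, -1.094]
wrist_force: [-0.4, 1.6, 1.6]
finger_gap: 21.5
now bin [-76.   75.7] z 65.8 gap 21.5 t 9.1 F [-0.4  1.6  1.6]
shift [35.9 -2.4 45.9] turn [ 0.06  0.27 -0.25]
```

```bash
python3 -m handwheel '[[[0,0,0,0,0,0,-0.8],[0,-2,0,0,0,0,-0.8],[0,-4,0,0,0,0,-0.8],[4,-4,5,0,0,0,-0.8],[9,-4,11,0,0,0,-0.8]]]' 40
python3 -m handwheel '[[[6,0,7,0,0,0,-0.8],[12,0,14,0,0,0,-0.8],[18,0,21,0,0,0,-0.8],[23,0,28,0,0,0,-0.8],[26,0,34,0,0,0,-0.8]]]'
python3 -c "
from h import *
tool_delta([-30,40],65.8)
p,d=imaging.camera('wrist');cv2.imwrite('pics/w9.png',p[:,:,::-1])
p,d=imaging.camera('scene');cv2.imwrite('pics/s9.png',cv2.resize(p[130:270,220:420,::-1],None,fx=4,fy=4))"
```

```text
clock: 9.52
eef_pos: [501.4, 147.1, 69.8]
eef_rot: [-1.572, 0.004, -1.094]
wrist_force: [-0.1, -0.4, -4.6]
finger_gap: 21.9
clock: 9.93
eef_pos: [544.6, 139.2, 69.4]
eef_rot: [-1.572, 0.004, -1.094]
wrist_force: [-0.6, 0.3, -4.7]
finger_gap: 21.7
now bin [-29.8  39.8] z 69.4 gap 21.7 t 9.9333 F [-0.6  0.3 -4.7]
shift [-0.2  3.6 -0.2] turn [ 0.07  0.26 -0.24]
```

View pics/s9.png

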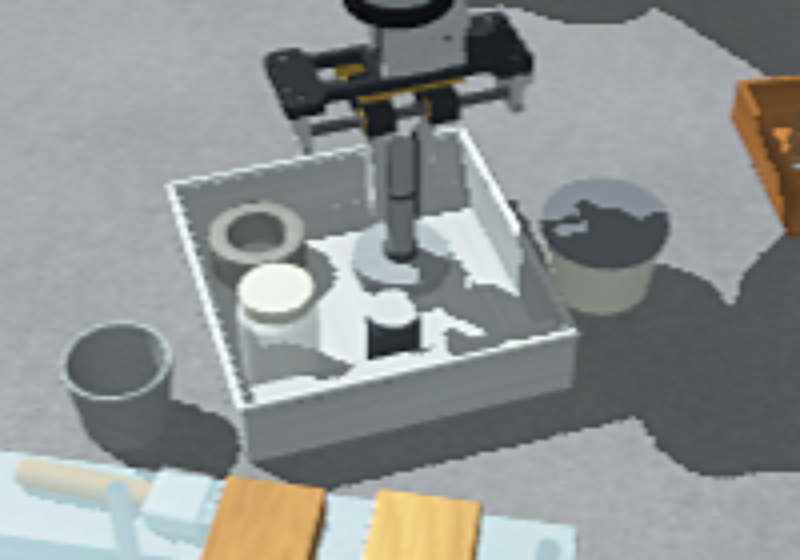

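Arbor is carried upright, 4 mm up, beside the tin, at the target. Lower until the weight is taken.

```bash
python3 -m handwheel '[[[0,1,0,0,0,0,-0.8],[0,2,0,0,0,0,-0.8],[0,3,0,0,0,0,-0.8],[0,3.7,0,0,0,0,-0.8],[0,3.7,0,0,0,0,-0.8]]]'
python3 -m handwheel '[[[0,0,0,0,0,0,-0.5],[0,0,0,0,0,0,-0.4],[0,0,0,0,0,0,-0.35],[0,0,0,0,0,0,-0.3],[0,0,0,0,0,0,-0.3]]]' 10
```

```text
clock: 10.45
eef_pos: [544.2, 139.6, 65.8]
eef_rot: [-1.572, 0.004, -1.094]
wrist_force: [-0.5, 0.9, -3.3]
finger_gap: 21.4
clock: 10.87
eef_pos: [544.4, 139.6, 66.0]
eef_rot: [-1.571, 0.004, -1.094]
wrist_force: [0.1, -0.3, 0.3]
finger_gap: 32.3
```

```bash
python3 -m handwheel '[[[0,-10,0,0,0,0,-0.25],[0,-30,0,0,0,0,-0.2],[0,-55,0,0,0,0,-0.2],[0,-85,0,0,0,0,-0.2],[0,-115,0,0,0,0,-0.2]]]'
python3 -m handwheel '[[[0,-10,-30,0,0,0,-0.2],[0,-20,-60,0,0,0,-0.2],[0,-20,-90,0,0,0,-0.2],[0,-20,-120,0,0,0,-0.2],[0,-20,-140,0,0,0,-0.2]]]'
python3 -c "
from h import *
T=wristT();p,d=imaging.camera('wrist');cv2.imwrite('pics/w10.png',p[:,:,::-1]);np.savez('/tmp/w10.npz',p=p,d=d,T=T)
p,d=imaging.camera('scene');cv2.imwrite('pics/s10.png',cv2.resize(p[130:270,220:420,::-1],None,fx=4,fy=4))"
```

```text
clock: 11.28
eef_pos: [544.4, 139.1, 182.9]
eef_rot: [-1.572, 0.004, -1.094]
wrist_force: [0.4, 0.5, 0.8]
finger_gap: 37.9
clock: 11.7
eef_pos: [418.1, 74.1, 203.9]
eef_rot: [-1.571, 0.004, -1.094]
wrist_force: [0.7, -0.1, -0.6]
finger_gap: 37.1
```

View pics/w10.png

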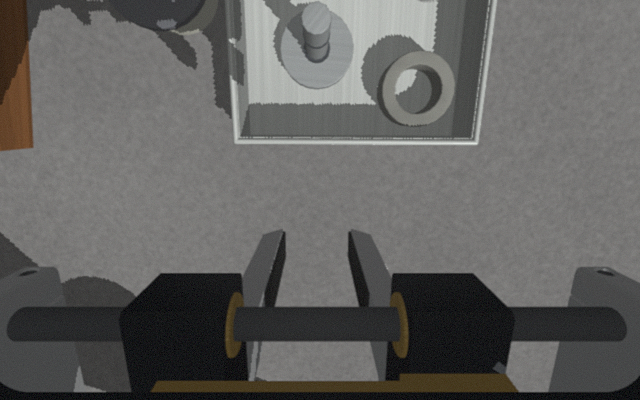

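View pics/s10.png

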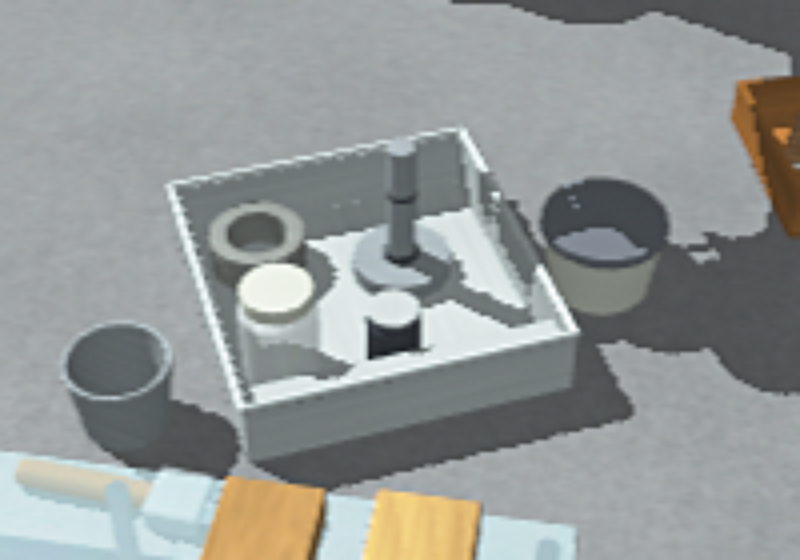

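All looks right: arbor upright and free, ring flat, jar and tin standing. Quick numeric check.

```bash
python3 -c "
from h import *
z=np.load('/tmp/w10.npz');c=imaging.get_calibration('wrist');C=cloud(c,cv2.medianBlur(z['d'],3),z['T']);h=C[...,2];B=(C[...,:2]-CTR)@RB.T
def cen(u,v,r,lo,hi,zz,n):
    m=np.zeros(h.shape,np.uint8);cv2.circle(m,(u,v),r,1,-1);m=((m>0)&(h>lo)&(h<hi)).astype(np.uint8)
    ct=max(cv2.findContours(m,0,1)[0],key=cv2.contourArea);e=cv2.fitEllipse(cv2.convexHull(ct));print(n,b(ray(c,*e[0],zz,z['T'])).round(1))
    P=np.c_[B[m>0],h[m>0]];k=np.linalg.lstsq(np.c_[P[:,:2],np.ones(len(P))],P[:,2],rcond=None)[0];print(' tilt rad',k[:2].round(3),'n',len(P),'h',P[:,2].mean().round(1))
cen(418,88,46,31,41,36,'ring');cen(316,48,44,16,24,20,'flange');cen(317,17,22,118,130,124,'nose')
"
```

```text
ring [-68.9 -62.3]
 tilt rad [ 0.003 -0.002] n 2703 h 35.8
flange [-28.7  39.9]
 tilt rad [ 0.003 -0.002] n 3224 h 20.0
nose [-30.3  40.1]
 tilt rad [0.042 0.004] n 829 h 123.7
```

```bash
python3 -c "
from h import *
print(order.sign_off(), read_state()['clock'])"
```

```text
the job is handed in; nothing more can be done
the job is handed in; nothing more can be done
```

The job is handed in, at about 12 s of robot time. I dragged the ring by its bore to the near right of the bin. Then I pulled the arbor out by the upper part of its flange until it tipped upright. Finally I gripped the stem, carried the arbor about 4 mm up, and set it down and released it in open floor.

Last checks, positions in the bin frame:

| Thing | Position (mm) | Tilt and clearance |
|---|---|---|
| Arbor | (-29.5, 40) | Flange plane about 0.003 rad off level; more than 35 mm from every wall |
| Ring | (-69, -62) | Flat, about 0.003 rad; centres about 110 mm from the arbor |

- **Jar, tin and things round the bin:** the jar and tin are standing in the last pictures. The tub and cup look unmoved by eye. I did not re-measure any of these, and the flask was outside the last pictures I viewed.
- **Disagreement:** a plane fit on the small nose face gave 0.042 rad of tilt, against 0.003 rad for the flange. I put this down to edge pixels, because the nose and flange centres agree to 1.6 mm over about 104 mm of height.

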